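# Put the hardness reference block away in the one free pocket of the dust case

## Task

The rectangular steel reference block standing in the drying stand has to go back into the sloping dust case. Four of the case's five pockets are already full, but sprung flaps hide which one is free: feel through the flaps for it, let the block slide fully home in the free pocket so that its flap shuts again, and leave the other things on the bench where they are.

Things in the scene. Friction and masses are not known exactly. Their poses are not given: they have to be found in the camera images.
- block_centre (a point): Centre of the loose reference block: plain ground steel, 60 mm tall (z), 40 mm wide (x), 10 mm thick (y), about 190 g. It stands on end in the middle groove of the stand, turned as the stand is, its lower end 8 mm and its top 68 mm over the bench. Either end and either face may go first into a pocket.
- stand: Fixed white plastic drying stand, 100 x 72 mm and 24 mm high, origin at the centre of its underside; three parallel grooves 42 x 12 mm, 16 mm deep, run along its x, 21 mm apart. The block stands in the middle one; the other two are empty.
- case: Fixed white metal dust case, 119 mm to either side along y, x -52 to +85 mm, origin on the bench under the cover's middle. Its cover slopes 25 degrees, 75 mm high at the robot's side (-x) up to 123 mm at x +51, then a level shelf. Five pockets side by side along y, 40 mm apart, run square to the cover: in is along (0.423, 0, -0.906) of its frame, so the block's top leans 25 degrees towards -x.
- mouth0 (a point): Centre of the mouth of pocket 0 (case's -y end, the robot's right) on the cover's surface, 100 mm over the bench. Mouths are 48 mm along the slope (for the block's 40 mm) by 16 mm along y (for its 10 mm). In a full pocket firm steel is met 22 mm below the cover, measured along the pocket; in the free one nothing down to the floor at 82 mm.
- mouth1 (a point): The same for pocket 1.
- mouth2 (a point): The same for pocket 2 (the middle one).
- mouth3 (a point): The same for pocket 3.
- mouth4 (a point): The same for pocket 4 (the case's +y end).
- home0 (a point): Where the block's centre lies when it is fully home in pocket 0: about 52 mm below the cover along the pocket, the block's top 22 mm below the cover. A block let go part-way in slides down by itself.
- home1 (a point): The same for pocket 1.
- home2 (a point): The same for pocket 2.
- home3 (a point): The same for pocket 3.
- home4 (a point): The same for pocket 4.
- flap0 (a joint): Thin steel flap that closes mouth 0, 3 mm below the cover's surface: 0 rad shut (all start so), up to 1.5 rad swung in. It swings inward about its edge at the -y side, gives way to about 0.3 N, and springs shut once nothing is within 19 mm of the cover's surface.
- flap1 (a joint): The same for pocket 1.
- flap2 (a joint): The same for pocket 2.
- flap3 (a joint): The same for pocket 3.
- flap4 (a joint): The same for pocket 4.
- mount0_mid (a point): Bystander: centre of a black resin specimen mount, 30 mm across, 20 mm high, on the bench.
- mount1_mid (a point): Bystander: centre of another such mount, on the case's rear shelf.
- round_block: Bystander: round steel block lying flat, 64 mm across, 15 mm high, origin under its centre.
- bottle: Bystander: white plastic bottle, 60 mm across, 160 mm high, origin under its centre.
- loupe: Bystander: black loupe standing upright, 44 mm across, 42 mm high, origin under its centre.
- tweezers: Bystander: steel tweezers lying flat, 125 mm long along their x, 9 mm high, origin under their middle.

How it is judged:
By the outcome, as a careful person would: the job done as asked, in the order asked, and still so for the second after the job is handed in, with the robot touching nothing.
It also fails if it takes over 51 s, if anything falls off the work surface, if the arm or the gripper's body presses on something with over 40 N, if the wrist force passes 120 N, or if a joint passes its speed limit or range.

## Robot

A 6-joint arm with a two-finger parallel gripper is mounted at the origin on the work surface. World frame = base frame: x ahead of the robot, y to its left, z up, the work surface at z = 0. Lengths are in mm, angles in rad, forces in N, time in s.
With the tool pointing down it reaches from about 275 to 1000 mm from the base axis. Payload 8.4 kg.
Tool frame: the origin (TCP) lies midway between the tips of the shut fingers; the grasp point (between the pads) lies 19 mm behind it; z points along the fingers, y is the direction in which the jaws open and shut (so a half turn about z gives the same grasp; the last joint's range is limited). The gripper opens to 85 mm and grips with 20 to 120 N. Pads are 22 mm wide; open, the fingers measure 114 mm over their backs; the gripper's body (76 mm by 85 mm) begins 54 mm behind the grasp point. The pads swing forward as they close: fully open they stand 13 mm farther back than shut.
Start: joints at [-1.35, 0.353, 1.633, -0, 1.155, -0.002], TCP at [138.099, -609.554, 231.281] pointing down, gripper open.
Joint ranges: [-2.63, 2.63], [-0.92, 2.1], [0.06, 2.66], [-1.3, 4.44], [0, 2.69], [-3.02, 3.02]. Speed limits (rad/s): [2.22, 2.22, 2.79, 3.14, 3.14, 3.14].

## Interface

Orientations are given as [roll, pitch, yaw] about the fixed x, y, z axes, in that order (R = Rz(yaw) Ry(pitch) Rx(roll)).
In Python, from rig import * gives the robot as it stands.
- The arm moves only by the tool play_rows, never from a script. Its argument "moves" is a list of rows, each a list of 3 entries, a list of its own where there are three numbers: the shift along the tool's x, y, z in m, then the turn, a rotation vector about the tool's x, y, z in rad, then the opening in per cent of the stroke, from 0 (shut) to 100 (fully open). In form: [[[x, y, z], [rx, ry, rz], fingers], ...]. A call has 1 to 20 rows; each row shifts and turns the commanded pose from where the row before left it, along the tool's axes as they then stand; what a row does not reach is not made up. A row lasts 1/10 s, in which the tool goes at most 50 mm and 8.59 degrees, less where a joint would pass 70% of its speed; a pose out of reach is approached as far as the arm can. A call is refused whole if a number of a shift passes 0.05 or a number of a turn 0.15, either way. A call with a gripper value outside its range is refused whole. The fingers move at their own pace and stop on an object; "squeeze" is the grip in N (left out, the last holds). Time passes only in rows, so rows that do not move let the fingers close. It gives the time, the measured TCP pose, the force and the opening at its end, in the units of the state.
- sense(): the state, without advancing time (a new reading comes with each control period).
- grab_frame(name): name is "scene" or "top" or "wrist"; returns a dict with "pixels" (384x512x3 uint8, red, green, blue), "intrinsics" (3x3 intrinsics, pixels), "R" (3x3) and "t" (3): a world point X has camera coordinates R X + t. Camera axes: x right, y down, z forward; pixel columns grow to the right and rows downward; lengths in mm; the calibration is good to about 2 mm. A picture is of the moment at which its call begins. There is no depth.
- sign_off(): hands the job in, once; it reports no verdict.
The state is a dict: "clock": time; "qpos": joint angles; "qvel": joint speeds; "joint_efforts": joint torques, N m; "eef_pos": TCP position; "tcp_rot": TCP orientation; "contact_force": force on the tool from outside, world axes, zero at the start; "wrist_torque": the same for the moment, N m; "opening": opening from 0.0 (shut) to 1.0 (fully open).
Only numpy, scipy, OpenCV 4.12 (cv2) and the standard library are available. Lean on these libraries where they do the work, as an engineer would, in place of code of your own. Each camera call takes 0.05 s, during which the arm holds its last target. There are 200 camera calls.

## Working session

There is one attempt and no reset: what is moved stays moved. The work goes in short steps, Python scripts to look and compute and a tool call to move; the robot and the scene stay as the last step left them, time stands still between calls to the robot, and variables do not carry over. Pictures are saved under pics/ and viewed, about 8 in all and at most 12, crops included, and the job is handed in when it is done.

Besides the shell and the picture viewer there is one more tool, called after "Emit:" as name(argument=value, ...) on one line, values as JSON. play_rows: Moves the arm, as the interface text tells. Its arguments: {"type":"object","properties":{"moves":{"type":"array"},"squeeze":{"type":"number"}},"required":["moves"]}

```bash
mkdir -p pics; ls
python3 - <<'E'
from rig import *
import cv2,numpy as np,json,pickle
print(sense())
F={}
for n in ["scene","top","wrist"]:
    f=grab_frame(n);F[n]=f;cv2.imwrite(f"pics/{n}0.png",f["pixels"][:,:,::-1])
    print(n,np.round(f["intrinsics"],1).tolist(),np.round(f["R"],4).tolist(),np.round(f["t"],1).tolist())
pickle.dump(F,open("f0.pkl","wb"))
E
```

```text
pics
{'clock': 0.0, 'qpos': array([-1.35037563e+00,  3.53669268e-01,  1.63413961e+00, -3.28642954e-05,
        1.15518979e+00, -2.39296759e-03]), 'qvel': array([ 1.30201769e-03,  9.32343384e-04, -1.27972861e-03, -6.94422020e-05,
        1.25971593e-03, -9.54518076e-04]), 'joint_efforts': array([ 2.60324166e-03, -6.05242109e+01, -3.42068267e+01,  2.92411969e-04,
        9.26928129e-03, -5.13749546e-05]), 'eef_pos': array([ 137.9990036 , -609.08526123,  230.54614606]), 'tcp_rot': array([-3.14018658e+00,  2.66833064e-05,  2.22826971e-01]), 'contact_force': array([-0.19182081, -0.34806898,  0.89858832]), 'wrist_torque': array([-0.03511468,  0.01143787,  0.01585499]), 'opening': 0.9985587859855185}
scene [[349.3, 0.0, 253.7], [0.0, 349.3, 192.1], [0.0, 0.0, 1.0]] [[-0.1138, 0.9934, -0.0109], [0.8341, 0.0895, -0.5442], [-0.5397, -0.071, -0.8389]] [60.5, -404.2, 1299.6]
top [[395.6, 0.0, 256.9], [0.0, 395.6, 192.3], [0.0, 0.0, 1.0]] [[0.0288, -0.9996, 0.007], [-0.9859, -0.0296, -0.1647], [0.1648, -0.0021, -0.9863]] [-12.7, 550.8, 1228.4]
wrist [[286.2, 0.0, 253.2], [0.0, 286.2, 192.8], [0.0, 0.0, 1.0]] [[0.2203, -0.9754, -0.0008], [-0.9291, -0.2101, 0.3044], [-0.2971, -0.0663, -0.9525]] [-625.3, -39.1, 379.6]
```

Run:
```python
import cv2,numpy as np
a=cv2.imread("pics/top0.png");cv2.imwrite("pics/top0b.png",cv2.resize(a,(800,600),interpolation=cv2.INTER_CUBIC))
a=cv2.imread("pics/scene0.png");cv2.imwrite("pics/scene0b.png",cv2.resize(a,(800,600),interpolation=cv2.INTER_CUBIC))
```

```text
(no output)
```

View pics/top0b.png

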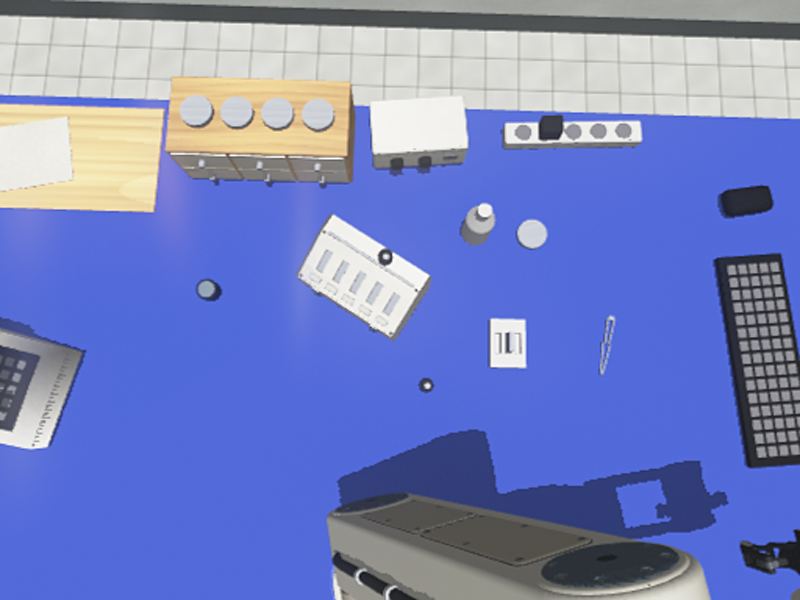

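View pics/scene0b.png

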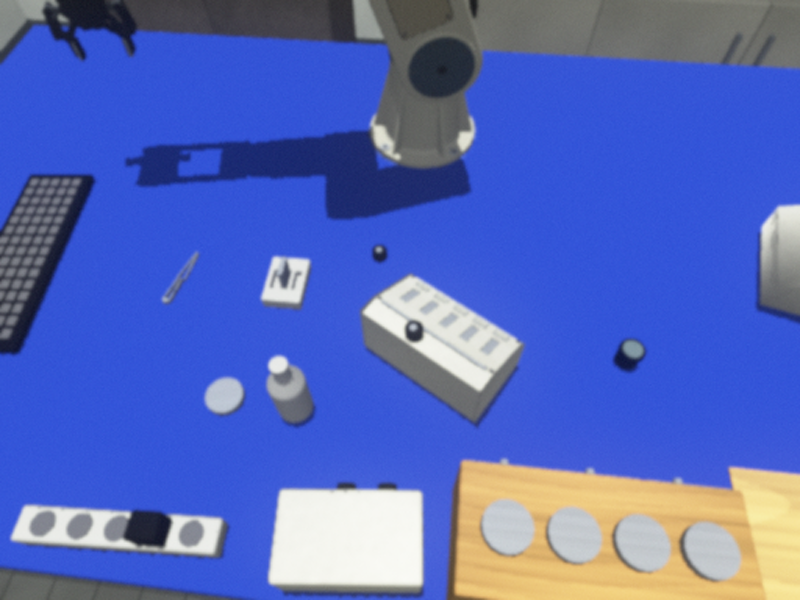

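The top view (800-wide) shows the stand at about (507,343), the case at (365,277) with mouths running from (322,262) to (391,303), and the loupe or mount at (426,385). In the scene view the block stands in the middle groove at (285,272). I'll take coarse positions from the top view next.

```bash
cat > h.py <<'E'
import numpy as np,cv2,pickle
from scipy.spatial.transform import Rotation as Ro
def ray(f,uv,z):
    K,R,t=[np.array(f[k],float) for k in("intrinsics","R","t")]
    c=-R.T@t; d=R.T@np.linalg.inv(K)@np.array([uv[0],uv[1],1.]); return c+d*(z-c[2])/d[2]
def proj(f,X):
    K,R,t=[np.array(f[k],float) for k in("intrinsics","R","t")]
    p=K@(R@np.asarray(X,float)+t); return p[:2]/p[2]
def lsray(fs,uvs):
    A=np.zeros((3,3));b=np.zeros(3)
    for f,uv in zip(fs,uvs):
        K,R,t=[np.array(f[k],float) for k in("intrinsics","R","t")]
        c=-R.T@t; d=R.T@np.linalg.inv(K)@np.array([*uv,1.]);d/=np.linalg.norm(d);P=np.eye(3)-np.outer(d,d);A+=P;b+=P@c
    return np.linalg.solve(A,b)
E
python3 - <<'E'
from h import *
F=pickle.load(open("f0.pkl","rb"));f=F["top"]
im=f["pixels"];hsv=cv2.cvtColor(im,cv2.COLOR_RGB2HSV)
m=((hsv[...,1]<70)&(hsv[...,2]>90)).astype(np.uint8)
n,l,s,c=cv2.connectedComponentsWithStats(m)
for i in range(1,n):
    if s[i,4]>60 and s[i,1]>110 and s[i,1]<260: print(i,s[i],c[i])
i=l[219,325-8] or l[232,325]
pts=np.argwhere(l==l[232,325])[:,::-1].astype(np.float32)
r=cv2.minAreaRect(pts);print(r)
W=[ray(f,p,24) for p in cv2.boxPoints(r)];print(np.round(W,1),np.round(np.mean(W,0),1))
s=1/1.5625
for nm,p,z in [("m4",(323,262),100),("m2",(357,283),100),("m0",(391,304),100),("mount0",(426,385),20),("loupe",(208,289),42),("bottle",(484,212),160),("round",(532,234),15),("tw",(607,345),5),("mt1",(386,257),143)]:
    print(nm,np.round(ray(f,np.array(p)*s,z),1))
E
```

```text
47 [295 130  22  27 417] [305.73381295 143.20623501]
52 [ 190  137   86   81 3632] [231.90859031 177.29735683]
53 [331 141  19  18 273] [339.96703297 149.49084249]
56 [472 169  13   7  74] [477.95945946 171.71621622]
59 [466 177  14   7  74] [472.86486486 180.22972973]
63 [127 179  11  11  94] [131.78723404 184.40425532]
69 [469 193  14   7  75] [475.4  196.28]
73 [470 201  14   7  75] [476.88       204.26666667]
78 [313 204  24  32 735] [324.43129252 219.26666667]
80 [472 209  13   7  74] [478.16216216 212.32432432]
84 [   0  210   52   77 2615] [ 22.22715105 249.60229446]
98 [474 226  14   7  75] [480.50666667 228.90666667]
((324.5, 219.5), (31.0, 23.0), 90.0)
[[ 521.3 -180.8   24. ]
 [ 523.5 -256.    24. ]
 [ 422.7 -255.5   24. ]
 [ 420.5 -181.4   24. ]] [ 472.  -218.4   24. ]
m4 [614.8 161.8 100. ]
m2 [574.2  92.4 100. ]
m0 [534.1  23.8 100. ]
mount0 [380.5 -52.3  20. ]
loupe [563.6 404.1  42. ]
bottle [ 708.8 -150.1  160. ]
round [ 709.5 -273.7   15. ]
tw [ 475.6 -432.6    5. ]
mt1 [618.5  35.6 143. ]
```

```bash
cat >> h.py <<'E'
def plan(pos,rot,tp,tr):
    "pos/rot measured, tp/tr target (tr = Rotation): total shift in tool axes, then total rotvec"
    R=Ro.from_euler('xyz',rot) if not hasattr(rot,'as_matrix') else rot
    d=R.inv().apply(np.asarray(tp)-pos); w=(R.inv()*tr).as_rotvec()
    n=int(np.ceil(np.linalg.norm(d)/45)) or 1; k=int(np.ceil(np.linalg.norm(w)/0.14)) or 1
    print("shift mm",np.round(d,2),"rows",n,"each m",np.round(d/n/1000,5)," turn",np.round(w,4),"rows",k,"each",np.round(w/k,4))
    return d,w
E
python3 - <<'E'
from h import *
from rig import sense
F=pickle.load(open("f0.pkl","rb"));f=F["wrist"];s=sense()
R=Ro.from_euler('xyz',s["tcp_rot"]).as_matrix();c=-f["R"].T@f["t"]
print("cam in tool",R.T@(c-s["eef_pos"]),"\n",np.round(f["R"]@R,3))
yaw=-0.0; T=Ro.from_euler('xyz',[np.pi,0,0]);M=T.as_matrix()
tp=np.array([470,-150,330]);cc=tp+M@R.T@(c-s["eef_pos"]);g=dict(intrinsics=f["intrinsics"],R=f["R"]@R@M.T);g["t"]=-g["R"]@cc
for X in ([472,-218,24],[534,24,100],[615,162,100],[574,92,100],[380,-52,0],[472,-218,68]): print(X,proj(g,X))
plan(s["eef_pos"],s["tcp_rot"],tp,T)
E
```

```text
cam in tool [  77.9344038     0.89579431 -142.22140984] 
 [[-0.001  1.    -0.   ]
 [-0.953 -0.001 -0.304]
 [-0.304  0.     0.953]]
[472, -218, 24] [295.8500495  151.99866273]
[534, 24, 100] [113.66841289 113.10037714]
[615, 162, 100] [-14.86949882  41.21645098]
[574, 92, 100] [52.60199296 78.88092584]
[380, -52, 0] [196.72508909 202.09141952]
[472, -218, 68] [300.23459695 157.2003583 ]
shift mm [ 425.23 -374.62  -98.85] rows 13 each m [ 0.03271 -0.02882 -0.0076 ]  turn [-1.100e-03  1.000e-04  2.228e-01] rows 2 each [-0.0005  0.      0.1114]
```

Emit:
play_rows(moves=[[[0.0315,-0.0316,-0.0071],[0,0,0],100],[[0.0315,-0.0316,-0.0071],[0,0,0],100],[[0.0315,-0.0316,-0.0071],[0,0,0],100],[[0.0315,-0.0316,-0.0071],[0,0,0],100],[[0.0315,-0.0316,-0.0071],[0,0,0],100],[[0.0315,-0.0316,-0.0071],[0,0,0],100],[[0.0315,-0.0316,-0.0071],[0,0,0],100],[[0.0315,-0.0316,-0.0071],[0,0,0],100],[[0.0315,-0.0316,-0.0071],[0,0,0],100],[[0.0315,-0.0316,-0.0071],[0,0,0],100],[[0.0315,-0.0316,-0.0071],[0,0,0],100],[[0.0315,-0.0316,-0.0071],[0,0,0],100],[[0.0315,-0.0316,-0.0071],[0,0,0],100],[[0.0315,-0.0316,-0.0071],[0,0,0],100],[[0,0,0],[0,0,0.11],100],[[0,0,0],[0,0,0.11],100],[[0,0,0],[0,0,0],100],[[0,0,0],[0,0,0],100]])

```text
clock: 1.95
eef_pos: [470.3, -80.7, 330.5]
tcp_rot: [-3.142, 0.0, 0.006]
contact_force: [-0.1, 0.5, -0.0]
opening: 0.996
```

Run:
```python
from h import *
from rig import *
f=grab_frame("wrist");s=sense();print(s["eef_pos"],s["tcp_rot"],s["clock"])
pickle.dump((f,s),open("w1.pkl","wb"))
cv2.imwrite("pics/w1.png",cv2.resize(f["pixels"][:,:,::-1],(800,600),interpolation=cv2.INTER_CUBIC))
```

```text
[470.22684009 -80.84943296 330.55787633] [-3.14153895e+00  2.81824525e-04  5.26052634e-03] 2.0
```

View pics/w1.png

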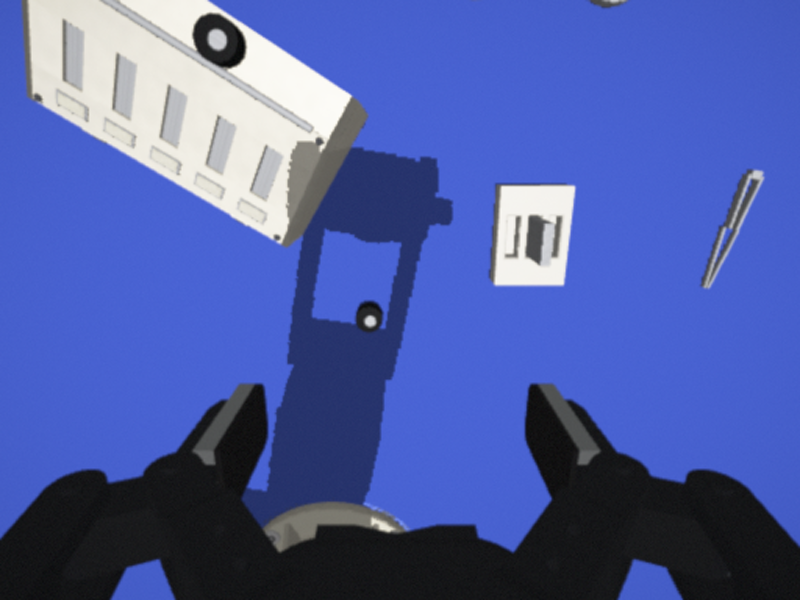

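The wrist view shows all five mouths (800-wide: (73,55), (125,86), (173,115), (221,144), (267,173)). The stand top spans (497–575, 184–285), with the block at about (542,240). I'll measure these with masks.

Run:
```python
from h import *
f,s=pickle.load(open("w1.pkl","rb"))
im=f["pixels"];g=cv2.cvtColor(im,cv2.COLOR_RGB2GRAY);hsv=cv2.cvtColor(im,cv2.COLOR_RGB2HSV)
# mouths
m=((g<205)&(g>110)&(hsv[...,1]<60)).astype(np.uint8);m[130:]=0
n,l,st,c=cv2.connectedComponentsWithStats(m,connectivity=4)
P=[]
for i in range(1,n):
    if 150<st[i,4]<900:
        r=cv2.minAreaRect(np.argwhere(l==i)[:,::-1].astype(np.float32));print(st[i],np.round(r[0],1),np.round(r[1],1),round(r[2],1))
        if 60<st[i,4]: P.append(r[0])
for p in P: print(np.round(ray(f,p,100),1))
# stand
b=((hsv[...,1]<60)&(g>215)).astype(np.uint8);b[:, :300]=0;b[:100]=0;b[200:]=0
k=np.argwhere(b)[:,::-1].astype(np.float32);k=k[(k[:,0]<380)]
r=cv2.minAreaRect(k);print("stand",r);W=np.array([ray(f,p,24) for p in cv2.boxPoints(r)]);print(np.round(W,1),W.mean(0).round(1))
cr=im[112:188,308:374,::-1];cv2.imwrite("pics/blk.png",cv2.resize(cr,None,fx=8,fy=8,interpolation=cv2.INTER_NEAREST)[:600])
cv2.imwrite("pics/w1m.png",m*255)
```

```text
[ 64   0 137  85 834] [132.9  39.6] [158.8   7.9] 32.1
[ 40  12  14  47 531] [46.5 35. ] [46. 13.] 90.0
[ 71  34  16  43 489] [78.8 55. ] [13.4 41.4] 4.8
[102  54  18  41 453] [110.2  74. ] [13.5 38.7] 10.1
[131  73  20  39 430] [140.4  92.1] [13.5 36. ] 15.9
[183  90  25  40 598] [190.7 109.1] [18.4 41.7] 24.4
[160  93  21  35 403] [169.8 110.1] [13.3 33. ] 19.7
[616.3  59.6 100. ]
[620.6 159.5 100. ]
[599.6 125.8 100. ]
[578.9  91.6 100. ]
[558.4  57.5 100. ]
[538.7  -3.1 100. ]
[537.4  23.2 100. ]
stand ((341.8318786621094, 150.02212524414062), (46.49679183959961, 65.12211608886719), 3.814074993133545)
[[ 425.6 -184.7   24. ]
 [ 527.7 -183.9   24. ]
 [ 523.5 -254.8   24. ]
 [ 420.8 -260.8   24. ]] [ 474.4 -221.    24. ]
```

View pics/blk.png

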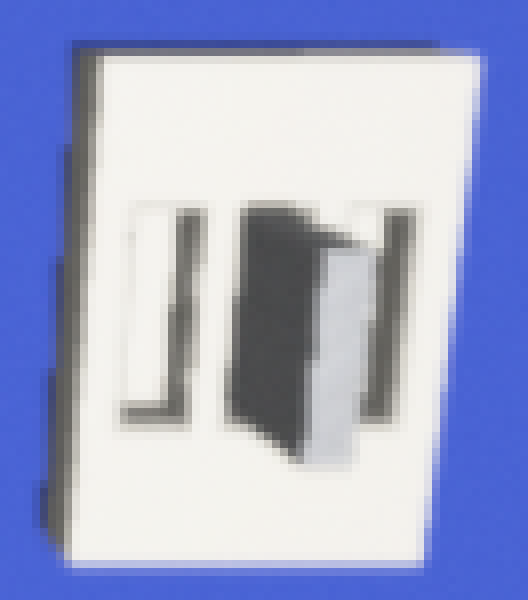

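The crop shows the block's top face (8× crop corners (320,247), (378,247), (354,466), (300,464)) and clear stand-top corners.

Run:
```python
from h import *
f,s=pickle.load(open("w1.pkl","rb"))
def W(q,z): return np.array([ray(f,(308+x/8-.5,112+y/8-.5),z) for x,y in q])
S=W([(103,55),(485,55),(427,566),(68,568)],24);B=W([(320,247),(378,247),(354,466),(300,464)],68)
for n,A in(("stand",S),("block",B)):
    print(n,A.round(1).tolist(),A.mean(0).round(1),[np.linalg.norm(A[i]-A[i-1]).round(1) for i in range(4)])
    d=(A[0]+A[1]-A[2]-A[3]);e=A[0]+A[3]-A[1]-A[2];print("yaw deg",np.degrees(np.arctan2(d[1],d[0])).round(2),np.degrees(np.arctan2(-e[0],e[1])).round(2))
M=np.array([[46.5,35],[78.8,55],[110.2,74],[140.4,92.1],[169.8,110.1]]);P=np.array([ray(f,p,100) for p in M])
d=P[0]-P[-1];print("case yaw",np.degrees(np.arctan2(-d[0],d[1])))
# mouth ends: rays onto cover plane
psi=np.arctan2(-d[0],d[1]);n=np.array([-.423*np.cos(psi),-.423*np.sin(psi),.906]);p0=P[2]
K,R,t=[np.array(f[k]) for k in("intrinsics","R","t")];c=-R.T@t
im=f["pixels"];g=cv2.cvtColor(im,cv2.COLOR_RGB2GRAY);hsv=cv2.cvtColor(im,cv2.COLOR_RGB2HSV)
ex=np.array([.906*np.cos(psi),.906*np.sin(psi),.423]);ey=np.array([-np.sin(psi),np.cos(psi),0])
m=((g<205)&(g>110)&(hsv[...,1]<60)).astype(np.uint8);n_,l,st,cc=cv2.connectedComponentsWithStats(m,connectivity=4)
for k,p in enumerate(M):
    L=l[int(p[1]),int(p[0])];pix=np.argwhere(l==L)[:,::-1]
    D=(R.T@np.linalg.inv(K)@np.c_[pix,np.ones(len(pix))].T).T
    X=c+D*((p0-c)@n/(D@n))[:,None]-p0
    a=X@ex;b=X@ey;print(4-k,"slope",np.percentile(a,[1,99]).round(1),a.mean().round(1),"y",np.percentile(b,[1,99]).round(1),b.mean().round(1))
```

```text
stand [[524.2, -183.5, 24.0], [524.6, -256.1, 24.0], [423.8, -257.1, 24.0], [423.0, -184.1, 24.0]] [ 473.9 -220.2   24. ] [np.float64(101.2), np.float64(72.6), np.float64(100.8), np.float64(73.0)]
yaw deg 0.48 0.46
block [[494.1, -214.1, 68.0], [494.1, -224.3, 68.0], [454.7, -224.4, 68.0], [455.1, -214.6, 68.0]] [ 474.5 -219.4   68. ] [np.float64(39.0), np.float64(10.2), np.float64(39.4), np.float64(9.8)]
yaw deg 0.45 -0.77
case yaw -31.398615124547508
4 slope [-24.8  22.2] -0.3 y [72.2 87.4] 80.0
3 slope [-24.9  21.8] -0.6 y [32.4 47.8] 40.1
2 slope [-24.3  21.6] -0.5 y [-7.6  7.8] 0.2
1 slope [-24.3  21.9] -0.3 y [-47.7 -32.4] -39.9
0 slope [-24.1  21.3] -0.6 y [-87.8 -72.3] -80.0
```

Emit:
play_rows(moves=[[[0.0008,0.0347,0.03],[0,0,0],100],[[0.0008,0.0347,0.03],[0,0,0],100],[[0.0008,0.0347,0.03],[0,0,0],100],[[0.0008,0.0347,0.03],[0,0,0.003],80],[[0,0,0.04],[0,0,0],60],[[0,0,0.04],[0,0,0],60],[[0,0,0.03],[0,0,0],60],[[0,0,0.01],[0,0,0],60],[[0,0,0],[0,0,0],60],[[0,0,0],[0,0,0],60],[[0,0,0],[0,0,0],60]])

```text
clock: 3.1
eef_pos: [475.2, -220.0, 92.4]
tcp_rot: [3.14, -0.003, 0.0]
contact_force: [0.5, 0.1, 0.8]
opening: 0.602
```

Run:
```python
from h import *
from rig import *
f=grab_frame("wrist");s=sense();print(s["eef_pos"],s["tcp_rot"],s["clock"],s["opening"])
pickle.dump((f,s),open("w2.pkl","wb"))
for X in [(474.3,-214.6,68),(474.3,-224.6,68),(494.3,-219.6,68),(454.3,-219.6,68)]: print(proj(f,X)*1.5625)
cv2.imwrite("pics/w2.png",cv2.resize(f["pixels"][:,:,::-1],(800,600),interpolation=cv2.INTER_CUBIC))
```

```text
[ 475.14055191 -219.92950578   92.33243635] [ 3.14034511e+00 -2.62777853e-03  1.99717031e-04] 3.15 0.5977709951984789
[380.06704228 361.49799419]
[404.51320456 361.47257516]
[392.15145541 315.33823626]
[392.42072306 404.68376914]
```

View pics/w2.png

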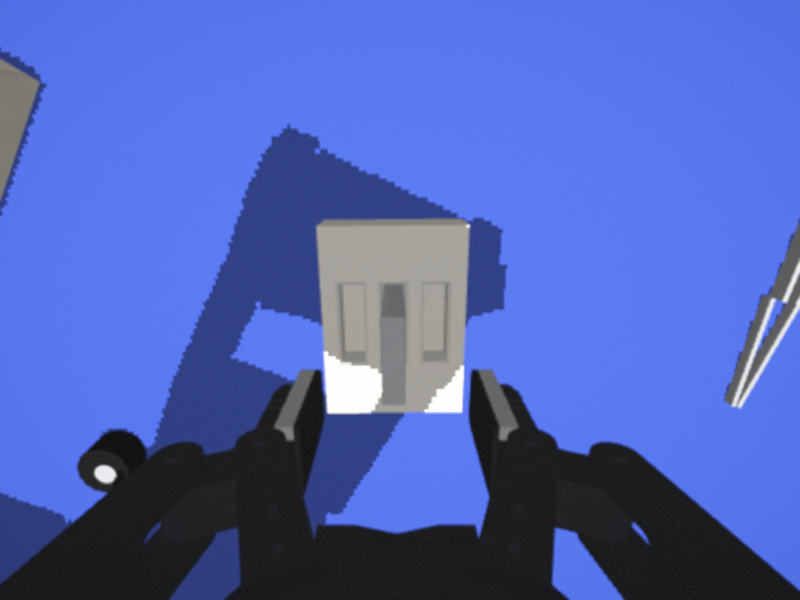

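The block top spans (380–406, 317–405), within about 1 mm of the prediction and centred between the pads. I'll go down and grip.

Emit:
play_rows(moves=[[[-0.0008,0,0.02],[0,0,-0.008],60],[[0,0,0.02],[0,0,0],40],[[0,0,0.0093],[0,0,0],35],[[0,0,0],[0,0,0],35],[[0,0,0],[0,0,0],35],[[0,0,0],[0,0,0],0],[[0,0,0],[0,0,0],0],[[0,0,0],[0,0,0],0],[[0,0,0],[0,0,0],0],[[0,0,0],[0,0,0],0],[[0,0,0],[0,0,0],0]], squeeze=50)

```text
clock: 4.25
eef_pos: [474.0, -219.8, 42.3]
tcp_rot: [3.141, -0.002, 0.008]
contact_force: [-0.6, -0.6, 8.2]
opening: 0.109
```

Emit:
play_rows(moves=[[[0,0,-0.01],[0,0,0],0],[[0,0,-0.03],[0,0,0],0],[[0,0,-0.04],[0,0,0],0],[[0,0,-0.04],[0,0,0],0],[[0,0,-0.04],[0,0,0],0],[[0,0,-0.03],[0,0,0],0],[[0,0,0],[0,0,0],0],[[0,0,0],[0,0,0],0]])

```text
clock: 5.05
eef_pos: [473.0, -219.3, 231.8]
tcp_rot: [3.141, -0.001, 0.008]
contact_force: [0.2, 0.1, -2.5]
opening: 0.107
```

```bash
cat >> h.py <<'E'
psi=np.radians(-31.4);a=np.radians(25)
xc=np.array([np.cos(psi),np.sin(psi),0]);ey=np.array([-np.sin(psi),np.cos(psi),0]);ez=np.array([0,0,1.])
IN=np.sin(a)*xc-np.cos(a)*ez;ex=np.cos(a)*xc+np.sin(a)*ez
TR=Ro.from_matrix(np.c_[ex,-ey,IN]); P2=np.array([579.0,91.5,100])-0.7*ex
mouth=lambda k:P2+40*(k-2)*ey
E
python3 - <<'E'
from h import *
from rig import *
s=sense();print(s["eef_pos"],s["tcp_rot"],s["qpos"].round(2),s["opening"],s["contact_force"])
# first turn in place, then shift
R=Ro.from_euler('xyz',s["tcp_rot"]);w=(R.inv()*TR).as_rotvec();print("turn",w.round(4),np.linalg.norm(w))
tp=mouth(0)-IN*(34.3+12);print(tp)
d=tp-s["eef_pos"];print("shift tool before turn",R.inv().apply(d).round(1),"after",TR.inv().apply(d).round(1))
E
```

```text
[ 473.00665924 -219.32098735  231.80100445] [ 3.14119733e+00 -7.97903555e-04  7.85372891e-03] [-0.44  0.19  1.85 -0.    1.1   1.13] 0.10745814234770035 [ 0.21756035  0.12851156 -2.49129646]
turn [-0.1211  0.4241  0.547 ] 0.7026233025713783
[520.0761027   33.74118574 141.66621776]
shift tool before turn [  49.  -252.7   90.1] after [-121.2 -240.5   42.9]
```

Emit:
play_rows(moves=[[[0.0082,-0.0421,0.003],[0,0,0],0],[[0.0082,-0.0421,0.003],[0,0,0],0],[[0.0082,-0.0421,0.003],[0,0,0],0],[[0.0082,-0.0421,0.003],[0,0,0],0],[[0.0082,-0.0421,0.003],[0,0,0],0],[[0.0082,-0.0421,0.003],[0,0,0],0],[[0,0,0],[-0.0202,0.0707,0.0912],0],[[0,0,0],[-0.0202,0.0707,0.0912],0],[[0,0,0],[-0.0202,0.0707,0.0912],0],[[0,0,0],[-0.0202,0.0707,0.0912],0],[[0,0,0],[-0.0202,0.0707,0.0912],0],[[0,0,0],[-0.0202,0.0707,0.0912],0],[[0,0,0],[0,0,0],0],[[0,0,0],[0,0,0],0]])

```text
clock: 6.45
eef_pos: [519.3, 33.7, 211.9]
tcp_rot: [3.134, -0.424, -0.531]
contact_force: [0.9, 0.1, -3.1]
opening: 0.105
```

```bash
cat > st.py <<'E'
from h import *
from rig import *
import sys
s=sense();k=int(sys.argv[1]);h=float(sys.argv[2])
plan(s["eef_pos"],s["tcp_rot"],mouth(k)-IN*(34.3+h),TR);F=s["contact_force"]
d=s["eef_pos"]-mouth(k)
print("clock",s["clock"],"bottom below cover",(d@IN+34.3).round(1),"slope off",(d@ex).round(1),"y off",(d@ey).round(1),"F in,slope,y",(F@IN).round(1),(F@ex).round(1),(F@ey).round(1),"open",s["opening"].round(3))
E
python3 st.py 0 12
```

```text
shift mm [-28.29  -0.95  64.26] rows 2 each m [-0.01415 -0.00048  0.03213]  turn [0.0001 0.0123 0.0158] rows 1 each [0.0001 0.0123 0.0158]Traceback (most recent call last):
  File "st.py", line 7, in <module>
    print("clock",s["clock"],"bottom below cover",(d@IN+34.3).round(1),"slope off",(d@ex).round(1),"y off",(d@ey).round(1),"F in,slope,y",(F@IN).round(1),(F@ex).round(1),(F@ey).round(1),"open",s["opening"].round(3))
                                                                                                                                                                                                 ^^^^^^^^^^^^^^^^^^
AttributeError: 'float' object has no attribute 'round'
```

Emit:
play_rows(moves=[[[0,0,0],[0,0.0123,0.0158],0],[[-0.0145,-0.0005,0.02],[0,0,0],0],[[-0.0135,-0.0005,0.02],[0,0,0],0],[[0,0,0.016],[0,0,0],0],[[0,0,0.006],[0,0,0],0],[[0,0,0],[0,0,0],0],[[0,0,0],[0,0,0],0]])

```text
clock: 7.15
eef_pos: [522.4, 33.6, 145.7]
tcp_rot: [-3.138, -0.44, -0.555]
contact_force: [-0.6, 0.1, -1.0]
opening: 0.108
```

```bash
sed -i 's/s\["opening"\].round(3)/s["opening"]/' st.py; python3 st.py 0 12
python3 - <<'E'
from h import *
from rig import *
f=grab_frame("wrist");pickle.dump((f,sense()),open("w3.pkl","wb"))
for k in range(5): print(k,(proj(f,mouth(k))*1.5625).round(1),(proj(f,mouth(k)+24*ex)*1.5625).round(1),(proj(f,mouth(k)-24*ex)*1.5625).round(1))
cv2.imwrite("pics/w3.png",cv2.resize(f["pixels"][:,:,::-1],(800,600),interpolation=cv2.INTER_CUBIC))
E
```

```text
shift mm [-3.6   1.09  2.76] rows 1 each m [-0.0036   0.00109  0.00276]  turn [-0.0007 -0.0036 -0.006 ] rows 1 each [-0.0007 -0.0036 -0.006 ]
clock 7.15 bottom below cover -14.8 slope off 3.6 y off 1.1 F in,slope,y 0.7 -0.9 -0.2 open 0.10809370420526775
0 [396.4 344.7] [396.  295.2] [396.7 391. ]
1 [310.1 345.3] [306.6 295.7] [313.3 391.5]
2 [223.9 345.8] [217.4 296.3] [230.  391.9]
3 [137.9 346.3] [128.2 296.8] [146.9 392.4]
4 [ 51.9 346.8] [ 39.1 297.4] [ 63.8 392.9]
```

View pics/w3.png

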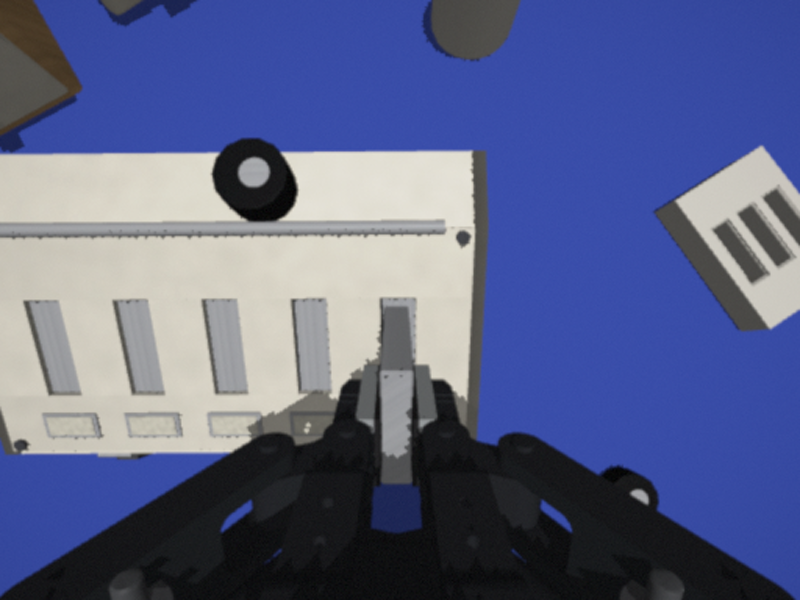

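The mouths show about 2 px (1 mm) off the prediction, down-slope and towards -y. I'll check the block's own tip in the same picture: its edge is at v≈307, centred at u≈396.

Run:
```python
from h import *
f,s=pickle.load(open("w3.pkl","rb"));R=Ro.from_euler('xyz',s["tcp_rot"]).as_matrix()
for q in ([20.3,-5,34.3],[20.3,5,34.3],[20.3,-5,-25.7],[-20,0,-25.7]): print(q,(proj(f,s["eef_pos"]+R@q)*1.5625).round(1))
M=[((220.5,299),(231.5,394)),((309.5,298.5),(316,392)),((398.5,298.5),None)]
n=-IN;c=-f["R"].T@f["t"]
for k,(t,b) in zip((2,1,0),M):
    for p,sg in((t,1),(b,-1)):
        if p is None: continue
        d=f["R"].T@np.linalg.inv(f["intrinsics"])@np.array([p[0]/1.5625,p[1]/1.5625,1]);X=c+d*((mouth(k)-c)@n)/(d@n)-mouth(k)
        print(k,sg,"slope",(X@ex-24*sg).round(2),"y",(X@ey).round(2))
```

```text
[20.3, -5, 34.3] [381.2 305.4]
[20.3, 5, 34.3] [405.3 305.4]
[20.3, -5, -25.7] [374.8 371. ]
[-20, 0, -25.7] [392.6 486.9]
2 1 slope -1.29 y -1.24
2 -1 slope -1.11 y -0.57
1 1 slope -1.32 y -1.19
1 -1 slope -0.29 y -1.27
0 1 slope -1.57 y -1.1
```

The block tip shows the same offset, so it's a camera bias and the mouths relative to the block are right. I'll correct and start probing pocket 0.

Emit:
play_rows(moves=[[[-0.0039,0.0011,0.005],[-0.0007,-0.0036,-0.006],0],[[0,0,0.005],[0,0,0],0],[[0,0,0],[0,0,0],0],[[0,0,0],[0,0,0],0]])

```text
clock: 7.6
eef_pos: [521.9, 32.5, 134.4]
tcp_rot: [3.141, -0.436, -0.548]
contact_force: [0.4, -0.7, -1.9]
opening: 0.102
```

```bash
python3 st.py 0 -2
```

```text
shift mm [ 1.07 -0.12  6.52] rows 1 each m [ 0.00107 -0.00012  0.00652]  turn [0.0001 0.0001 0.    ] rows 1 each [0.0001 0.0001 0.    ]
clock 7.6 bottom below cover -4.5 slope off -1.1 y off -0.1 F in,slope,y 2.0 -0.2 -0.4 open 0.10166491987795216
```

Emit:
play_rows(moves=[[[0.0008,0,0.005],[0,0,0],0],[[0,0,0.005],[0,0,0],0],[[0,0,0.005],[0,0,0],0],[[0,0,0.003],[0,0,0],0],[[0,0,0],[0,0,0],0]])

```text
clock: 8.1
eef_pos: [528.9, 28.0, 117.9]
tcp_rot: [3.141, -0.436, -0.548]
contact_force: [-0.3, 0.6, -1.3]
opening: 0.108
```

```bash
python3 st.py 0 -20
```

```text
shift mm [ 0.45 -0.29  6.03] rows 1 each m [ 0.00045 -0.00029  0.00603]  turn [ 0.0006  0.0006 -0.0001] rows 1 each [ 0.0006  0.0006 -0.0001]
clock 8.1 bottom below cover 14.0 slope off -0.4 y off -0.3 F in,slope,y 0.9 -1.1 0.4 open 0.10758011880760503
```

Emit:
play_rows(moves=[[[0,0,0.003],[0,0,0],0],[[0,0,0.003],[0,0,0],0],[[0,0,0.002],[0,0,0],0],[[0,0,0.0015],[0,0,0],0],[[0,0,0],[0,0,0],0]])

```text
clock: 8.6
eef_pos: [532.7, 26.2, 111.4]
tcp_rot: [-3.141, -0.438, -0.549]
contact_force: [-14.1, 4.1, 23.5]
opening: 0.104
```

```bash
python3 st.py 0 -25
```

```text
shift mm [-0.51  0.11  3.36] rows 1 each m [-0.00051  0.00011  0.00336]  turn [-0.0005 -0.0018 -0.0008] rows 1 each [-0.0005 -0.0018 -0.0008]
clock 8.6 bottom below cover 21.6 slope off 0.5 y off 0.1 F in,slope,y -27.3 -2.9 -3.9 open 0.10420419243437364
```

Pocket 0 is full: firm contact at 21.6 mm. On to pocket 1.

Emit:
play_rows(moves=[[[0,0,-0.011],[0,0,0],0],[[0,0,-0.011],[0,0,0],0],[[0,0,-0.011],[0,0,0],0],[[0,-0.02,0],[0,0,0],0],[[0,-0.02,0],[0,0,0],0],[[0,0,0],[0,0,0],0],[[0,0,0.005],[0,0,0],0],[[0,0,0],[0,0,0],0]])

```text
clock: 9.4
eef_pos: [542.3, 65.7, 134.7]
tcp_rot: [3.14, -0.435, -0.548]
contact_force: [0.2, -0.7, -2.1]
opening: 0.108
```

```bash
python3 st.py 1 -14
```

```text
shift mm [ 0.85 -1.12 18.66] rows 1 each m [ 0.00085 -0.00112  0.01866]  turn [0.0013 0.0009 0.0001] rows 1 each [0.0013 0.0009 0.0001]
clock 9.4 bottom below cover -4.7 slope off -0.8 y off -1.1 F in,slope,y 2.1 -0.4 -0.5 open 0.10838016881799092
```

Emit:
play_rows(moves=[[[0.0005,-0.0009,0.004],[0.001,0,0],0],[[0,0,0.005],[0,0,0],0],[[0,0,0.005],[0,0,0],0],[[0,0,0.005],[0,0,0],0],[[0,0,0.003],[0,0,0],0],[[0,0,0.003],[0,0,0],0],[[0,0,0.003],[0,0,0],0],[[0,0,0],[0,0,0],0]])

```text
clock: 10.2
eef_pos: [554.2, 60.9, 111.0]
tcp_rot: [-3.14, -0.437, -0.549]
contact_force: [-7.5, 2.9, 12.8]
opening: 0.108
```

```bash
python3 st.py 1 -25
```

```text
shift mm [-0.62  1.03  2.85] rows 1 each m [-0.00062  0.00103  0.00285]  turn [-0.0014 -0.0009 -0.0007] rows 1 each [-0.0014 -0.0009 -0.0007]
clock 10.2 bottom below cover 22.1 slope off 0.6 y off 1.0 F in,slope,y -14.9 -1.7 -1.4 open 0.108193250347529
```

Pocket 1 is full too (22.1 mm, 15 N). On to pocket 2.

Emit:
play_rows(moves=[[[0,0,-0.011],[0,0,0],0],[[0,0,-0.011],[0,0,0],0],[[0,0,-0.01],[0,0,0],0],[[0,-0.0195,0],[0,0,0],0],[[0,-0.0195,0],[0,0,0],0],[[0,0,0],[0,0,0],0],[[0,0,0.005],[0,0,0],0],[[0,0,0],[0,0,0],0]])

```text
clock: 11.0
eef_pos: [563.9, 99.3, 134.1]
tcp_rot: [3.141, -0.436, -0.548]
contact_force: [-0.0, 0.0, -3.3]
opening: 0.106
```

```bash
python3 st.py 2 -14
```

```text
shift mm [ 0.26 -1.19 17.77] rows 1 each m [ 0.00026 -0.00119  0.01777]  turn [0.0002 0.0007 0.0001] rows 1 each [0.0002 0.0007 0.0001]
clock 11.0 bottom below cover -3.8 slope off -0.2 y off -1.2 F in,slope,y 3.0 -1.5 0.0 open 0.10645991963140232
```

Emit:
play_rows(moves=[[[0,-0.0004,0.004],[0,0,0],0],[[0,0,0.005],[0,0,0],0],[[0,0,0.005],[0,0,0],0],[[0,0,0.005],[0,0,0],0],[[0,0,0.003],[0,0,0],0],[[0,0,0.003],[0,0,0],0],[[0,0,0.003],[0,0,0],0],[[0,0,0],[0,0,0],0]])

```text
clock: 11.8
eef_pos: [575.7, 93.5, 110.0]
tcp_rot: [-3.141, -0.433, -0.547]
contact_force: [-1.0, 0.1, -1.8]
opening: 0.101
```

```bash
python3 st.py 2 -25
```

```text
shift mm [-1.45 -0.02  1.4 ] rows 1 each m [-1.45e-03 -2.00e-05  1.40e-03]  turn [-0.0012  0.003   0.0008] rows 1 each [-0.0012  0.003   0.0008]
clock 11.8 bottom below cover 23.6 slope off 1.5 y off -0.0 F in,slope,y 1.3 -1.6 -0.4 open 0.10128257949831336
```

Nothing is felt at 23.6 mm. I'll go deeper to confirm.

Emit:
play_rows(moves=[[[-0.001,0,0.002],[0,0,0],0],[[0,0,0.002],[0,0,0],0],[[0,0,0.0015],[0,0,0],0],[[0,0,0],[0,0,0],0],[[0,0,0],[0,0,0],0]])

```text
clock: 12.3
eef_pos: [577.4, 92.4, 105.8]
tcp_rot: [-3.141, -0.431, -0.546]
contact_force: [0.9, -0.0, -2.7]
opening: 0.101
```

```bash
python3 st.py 2 -28
```

```text
shift mm [-1.47 -0.07 -0.28] rows 1 each m [-1.47e-03 -7.00e-05 -2.80e-04]  turn [-0.0018  0.0051  0.0018] rows 1 each [-0.0018  0.0051  0.0018]
clock 12.3 bottom below cover 28.3 slope off 1.5 y off -0.1 F in,slope,y 2.8 -0.4 0.4 open 0.10079618948278915
```

Pocket 2 is free. I'll release there.

Emit:
play_rows(moves=[[[-0.001,0,0],[0,0.004,0.001],0],[[0,0,0],[0,0,0],0],[[0,0,0],[0,0,0],20],[[0,0,0],[0,0,0],40],[[0,0,0],[0,0,0],40],[[0,0,0],[0,0,0],40],[[0,0,0],[0,0,0],40],[[0,0,-0.01],[0,0,0],40],[[0,0,-0.03],[0,0,0],40],[[0,0,-0.04],[0,0,0],40],[[0,0,-0.04],[0,0,0],40],[[0,0,0],[0,0,0],40],[[0,0,0],[0,0,0],40]])

```text
clock: 13.6
eef_pos: [534.4, 118.8, 216.9]
tcp_rot: [-3.138, -0.433, -0.546]
contact_force: [-0.6, -0.1, -0.5]
opening: 0.4
```

```bash
python3 st.py 2 100
python3 - <<'E'
from h import *
from rig import *
f=grab_frame("wrist")
cv2.imwrite("pics/w4.png",cv2.resize(f["pixels"][:,:,::-1],(800,600),interpolation=cv2.INTER_CUBIC))
E
```

```text
shift mm [-2.75  0.07 -6.25] rows 1 each m [-2.75e-03  7.00e-05 -6.25e-03]  turn [-0.0047  0.0029  0.0017] rows 1 each [-0.0047  0.0029  0.0017]
clock 13.6 bottom below cover -93.7 slope off 2.7 y off 0.1 F in,slope,y 0.3 -0.6 -0.4 open 0.400393235665772
```

View pics/w4.png

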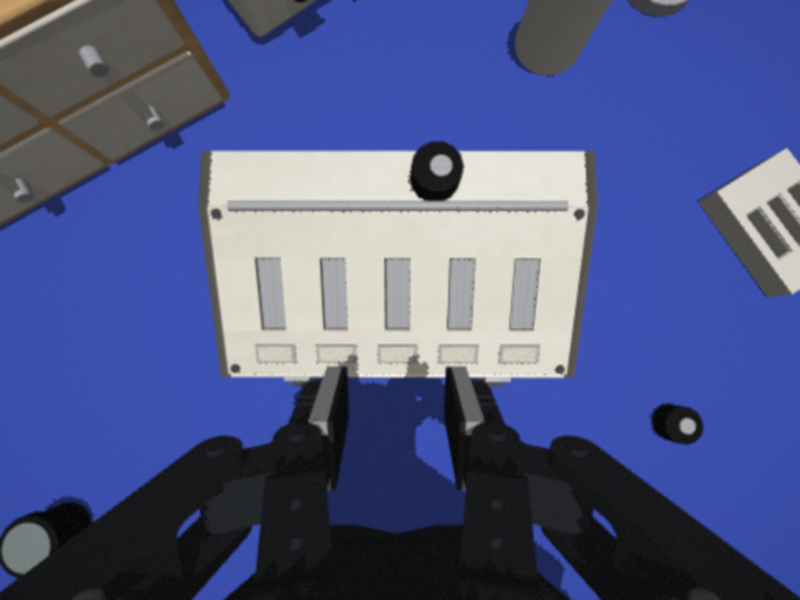

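All five flaps look shut and uniform (mouth 2 at (397,293)). The block is gone from the gripper and stand, and the mounts and loupe are in place. I'll hand in.

Run:
```python
from rig import *
print(sign_off())
```

```text
the job is handed in; nothing more can be done
None
```

The block is back in pocket 2, the free middle one. I took it from the stand, tilted it to match the pockets and felt through the flaps in turn:

| Pocket | What was felt | Result |
|---|---|---|
| 0 | Firm steel at 21.6 mm, 27 N | Full |
| 1 | Firm steel at 22.1 mm, 15 N | Full |
| 2 | Nothing down to 28 mm | Free |

I let the block go in pocket 2 and it slid down. Pockets 3 and 4 were not probed. The job took 13.6 s of the 51 s allowed.

**Last checks:** The final wrist picture shows all five flaps shut, which means nothing is left within 19 mm of the cover at mouth 2. The block's final depth was not measured directly. The gripper was empty and about 115 mm clear of the case, with force readings near zero. Both mounts and the loupe looked undisturbed. The tweezers were out of that picture, and the bottle and round block were only partly in it. The arm never worked near those three.

**One disagreement:** In the close-up, the wrist camera was about 1 mm off the arm's own position for both the block and the mouths. The two shifts largely cancelled, so I kept the original mouth estimate, and the block went in without touching the rim.

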